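# Find the warped cake dowel by rolling it on the marble

## Robot

A 6-joint arm with a two-finger parallel gripper is mounted at the origin on the work surface. World frame = base frame: x ahead of the robot, y to its left, z up, the work surface at z = 0. Lengths are in m, angles in rad, forces in N, time in s.
With the tool pointing down it reaches from about 0.325 to 0.9 m from the base axis. Payload 6.1 kg.
Tool frame: the origin (TCP) lies on the centre line of the jaws, within the pads' length; the fingertips stand 11 mm ahead of it and the grasp point (between the pads) lies 8 mm behind it; z points along the fingers, y is the line along which they close (so a half turn about z gives the same grasp; the last joint's range is limited). The gripper opens to 87 mm and grips with 3 to 60 N. Pads are 19 mm wide; open, the fingers measure 117 mm over their backs; the gripper's body (75 mm by 190 mm) begins 51 mm behind the grasp point.
Start: joints at [1.197, 0.22, 1.526, -0, 1.395, -0.126], TCP at [0.153, 0.606, 0.234] pointing down, gripper open.
Joint ranges: [-2.98, 2.98], [-0.91, 2.08], [0.09, 2.57], [-1.24, 4.39], [0.2, 2.65], [-2.68, 2.68]. Speed limits (rad/s): [2.57, 2.57, 3.01, 3.14, 3.14, 3.14].

## Interface

Orientations are given as a rotation vector (axis times angle).
In Python, from workcell import robot, ticket, snapshot, get_obs gives the robot as it stands (robot), with the cameras as plain functions, the readings as plain functions and the job (ticket).
- The arm moves only by the tool nudge_tcp, called after "Call:" as a command line: name --argument value ..., lists and objects as JSON in quotes. Schema: {"type":"object","properties":{"ticks":{"type":"array","items":{"type":"array","prefixItems":[{"type":"array","items":{"type":"number"},"minItems":3,"maxItems":3},{"type":"array","items":{"type":"number"},"minItems":3,"maxItems":3},{"type":"number"}],"minItems":3,"maxItems":3},"minItems":1,"maxItems":20},"clamp_n":{"type":"number"},"only":{"type":"string"},"quiet":{"type":"boolean"},"lines":{"type":"string"}},"required":["ticks"],"additionalProperties":false}. ticks is a list of rows, 1 to 20 of them, each written [[dx, dy, dz], [rx, ry, rz], opening]: dx, dy, dz in m, then a rotation vector rx, ry, rz in rad, then the finger opening in m; each row is the pose to reach, as a shift and turn from the pose commanded when the call began, along the tool's axes at that moment; what a row does not reach only later rows make up. A row lasts 1/10 s, in which the tool goes at most 0.05 m and 0.15 rad, less where a joint would pass 70% of its speed; a pose out of reach is approached as far as the arm can. The fingers move at their own pace and stop on an object; clamp_n is the grip in N (left out, the last holds). Time passes only in rows, so rows that do not move let the fingers close. The tool returns the time, the measured TCP pose, the force, the opening and the grip force at its end. only (a regular expression) keeps the lines of the reply that match it, lines (a string "A,B") keeps lines A to B, and quiet returns only ok. Input that does not fit is refused with a message, and nothing moves.
- get_obs(): the state, without advancing time (a new reading comes with each control period).
- snapshot(name): name is "scene" or "top" or "wrist"; returns a dict with "pixels" (400x640x3 uint8, red, green, blue), "camera_matrix" (3x3 intrinsics, pixels), "extrinsics" (4x4, takes a point from world to camera coordinates). Camera axes: x right, y down, z forward; pixel columns grow to the right and rows downward; lengths in m; the calibration is good to about 2 mm. A picture is of the moment at which its call begins. There is no depth.
- ticket.job_done(): hands the job in; it is judged then, once.
The state is a dict: "time_s": time; "qpos": joint angles; "qd": joint speeds; "effort": joint torques, N m; "tcp_pos": TCP position; "orientation": TCP orientation; "ft_force": force on the tool from outside, world axes, zero at the start; "moment": the same for the moment, N m; "grip_width": finger opening in m; "grasp_force": force on a finger pad.
Only numpy, scipy, OpenCV 4.12 (cv2) and the standard library are available. Lean on these libraries where they do the work, as an engineer would, in place of code of your own. Each camera call takes 0.05 s, during which the arm holds its last target. There are 200 camera calls.

## Task

One of the three wooden cake dowels on the marble slab has warped: find it by rolling them on the slab under lightly pressing fingertips, about a quarter turn forwards and a quarter turn back, letting the fingers ride up with a dowel that lifts and never pressing one onto the slab with more than 20 N. Once the warped one has risen under your fingers, put it in the wooden crate and leave the two true ones lying on the slab. Do not disturb the jar, the tin or the ramekin.

Things in the scene. Friction and masses are not known exactly. Their poses are not given: they have to be found in the camera images.
- dowel_1: plain beech cake dowel, a rod 12 mm thick, 200 mm long, round ends, about 18 g, lying on the slab roughly along the slab's y, free to roll. Origin at mid-length, within 2 mm of its axis, 6 mm above the slab; x along the rod, y and z across it, turning with it. Press at mid-length to roll it straight
- dowel_2: same as dowel_1; all look much alike. The warped one, which may lie in any of the three places, is bowed 4 mm sideways at mid-length and at first lies with its bow level. Rolled one way (forwards or back), its middle lifts by up to 4 mm in a quarter turn as it stands on its ends; rolled the other way it teeters on its middle without lifting there
- dowel_3: same as dowel_1. Pressing is stiff: 4 to 20 N per mm that the fingers push down. Touch down at 6 mm/s or slower: at 12 mm/s the impact alone can reach 18 N. Under a finger moving sideways a dowel's axis goes half as far as the finger (a quarter turn is 9.4 mm of axis travel, 19 mm of finger travel)
- slab: flat marble pastry slab, 280 (x) x 300 (y) x 20 mm high, fixed. Origin at the centre of its underside, so its top is 20 mm above the origin; z up
- crate: open plywood crate for rejects, 270 (x) x 150 (y) x 50 mm high outside, walls and floor 7 mm thick, fixed, beside the slab (left or right). Origin at the centre of its underside; z up. The dowels fit inside it lying along its x
- jar: glass storage jar with steel lid, 84 mm across, 130 mm high, standing behind the work; leave alone. Origin at the centre of its underside
- tin: food tin, 74 mm across, 108 mm high, standing behind the work; leave alone. Origin at the centre of its underside
- ramekin: white ceramic ramekin, 90 mm across, 50 mm high, standing behind the work; leave alone. Origin at the centre of its underside

How it is judged:
By the outcome, as a careful person would: the job done as asked, in the order asked, and still so for the second after the job is handed in, with the robot touching nothing.
It also fails if it takes over 72 s, if anything falls off the work surface, if the arm or the gripper's body presses on something with over 40 N, if the wrist force passes 120 N, or if a joint passes its speed limit or range.

## Working session

There is one attempt and no reset: what is moved stays moved. The work goes in short steps, Python scripts to look and compute and a tool call to move; the robot and the scene stay as the last step left them, time stands still between calls to the robot, and variables do not carry over. Pictures are saved under pics/ and viewed, at most 10 in all, crops included, and the job is handed in when it is done.

```bash
ls; mkdir -p pics; python3 - <<'E'
from workcell import robot, ticket, snapshot, get_obs
import cv2,numpy as np
for n in("top","scene"):
    s=snapshot(n); cv2.imwrite(f"pics/{n}0.png",s["pixels"][:,:,::-1]); print(n,s["camera_matrix"].tolist(),np.round(s["extrinsics"],4).tolist())
o=get_obs();print(o)
E
```

```text
pics
workcell.py
top [[439.8899365339071, 0.0, 321.3415845157556], [0.0, 439.8899365339071, 204.07837484678598], [0.0, 0.0, 1.0]] [[0.0147, -0.9999, 0.0038, -0.0288], [-0.9993, -0.0148, -0.0357, 0.6164], [0.0358, -0.0032, -0.9994, 0.9587], [0.0, 0.0, 0.0, 1.0]]
scene [[386.4783832260766, 0.0, 316.5220519747427], [0.0, 386.4783832260766, 205.15924529742475], [0.0, 0.0, 1.0]] [[-0.2788, 0.9603, 0.0116, 0.1869], [0.7722, 0.2313, -0.5918, -0.4259], [-0.571, -0.156, -0.806, 1.056], [0.0, 0.0, 0.0, 1.0]]
{'time_s': 0.1, 'qpos': array([ 1.19691010e+00,  2.21180654e-01,  1.52749747e+00, -2.88058419e-05,
        1.39472972e+00, -1.26108600e-01]), 'qd': array([ 5.39990046e-04, -2.46277022e-03, -1.51695276e-03, -7.22887104e-05,
        3.03054018e-04, -3.90233376e-04]), 'effort': array([ 1.28123622e-03, -4.95947421e+01, -3.88517118e+01,  7.01806345e-02,
        5.15335752e-02, -1.09628206e-04]), 'tcp_pos': array([0.15309563, 0.60538846, 0.23252556]), 'orientation': array([-3.88153171e-01, -3.11709560e+00,  2.77330876e-03]), 'ft_force': array([-0.09223133,  0.98187988, -0.31720635]), 'moment': array([-0.01156901, -0.07695163,  0.04228615]), 'grasp_force': 0.0, 'grip_width': 0.08694715832059126}
```

View pics/top0.png

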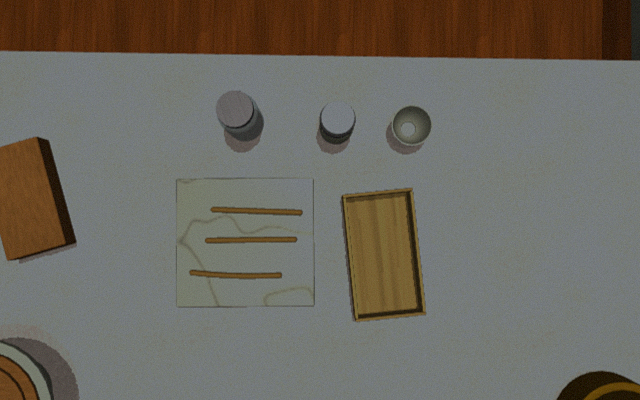

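View pics/scene0.png

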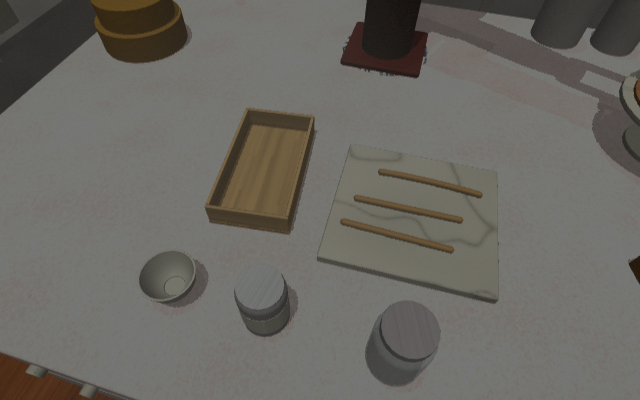

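The top view shows the slab at columns 177–314 and rows 178–306, with dowels near rows 211, 240 and 274. The crate is on its right (−y), at columns 343–425. The scene view shows all three dowels unobstructed. Next I'll measure them in both views.

```bash
cat > h.py <<'E'
from workcell import robot, ticket, snapshot, get_obs
import cv2,numpy as np
def cam(s):
    return s["camera_matrix"]@s["extrinsics"][:3]
def ray(s,uv,z):
    K,E=s["camera_matrix"],s["extrinsics"];R,t=E[:3,:3],E[:3,3]
    c=-R.T@t; d=R.T@np.linalg.inv(K)@np.array([uv[0],uv[1],1]); return c+d*(z-c[2])/d[2]
def proj(s,p):
    q=cam(s)@np.append(p,1); return q[:2]/q[2]
def blobs(s,roi,amin=150,amax=1500):
    hsv=cv2.cvtColor(s["pixels"],cv2.COLOR_RGB2HSV)
    m=((hsv[...,1]>85)&(hsv[...,0]<25)).astype(np.uint8)
    k=np.zeros_like(m);x0,y0,x1,y1=roi;k[y0:y1,x0:x1]=1;m*=k
    n,l,st,c=cv2.connectedComponentsWithStats(m)
    out=[]
    for i in range(1,n):
        if amin<st[i,4]<amax:
            p=np.argwhere(l==i)[:,::-1].astype(float); out.append(p)
    return out
def line(p):
    c=p.mean(0);d=np.linalg.svd(p-c,full_matrices=False)[2][0]
    if abs(d[0])>abs(d[1]): d=d*np.sign(d[0])
    t=(p-c)@d; n=np.array([-d[1],d[0]]);e=(p-c)@n
    f=np.polyfit(t,e,2);L=(t.max()-t.min())/2
    return c,c+d*t.min(),c+d*t.max(),f[0]*L*L
def tri(a,pa,b,pb):
    X=cv2.triangulatePoints(cam(a),cam(b),np.array(pa,float).reshape(2,1),np.array(pb,float).reshape(2,1));return (X[:3]/X[3]).ravel()
E
python3 - <<'E'
from h import *
np.set_printoptions(precision=4,suppress=True)
T=snapshot("top");S=snapshot("scene")
tb=sorted(blobs(T,(178,180,313,305)),key=lambda p:p[:,1].mean())
sb=sorted(blobs(S,(325,150,497,290)),key=lambda p:-p[:,1].mean())
for p,q in zip(tb,sb):
    a=line(p);b=line(q)
    print("n",len(p),len(q),"sag px",a[3],b[3])
    # scene cam sees from far side: top-left end(+y) = scene right
    M=[tri(T,a[0],S,b[0]),tri(T,a[1],S,b[2]),tri(T,a[2],S,b[1])]
    print(np.array(M)); print("at z=.026:",ray(T,a[0],.026),ray(S,b[0],.026))
print("slab corners", [tri(T,x,S,y) for x,y in [((177,179),(497,303)),((314,178),(322,262)),((314,306),(352,147))]])
for x,y in [((343,196),(208,207)),((411,188),(246,110)),((425,314),(315,117)),((354,320),(290,221))]: print("crate",ray(T,x,.05))
print("base",proj(T,[0,0,0]),proj(S,[0,0,0]))
print("tcp",proj(T,[.153,.606,.23]))
W=snapshot("wrist");cv2.imwrite("pics/w0.png",W["pixels"][:,:,::-1])
E
```

```text
n 463 681 sag px -0.054258664555527934 0.04098178915224092
[[0.5999 0.1242 0.023 ]
 [0.6021 0.2209 0.024 ]
 [0.5981 0.0241 0.0242]]
at z=.026: [0.6001 0.1218 0.026 ] [0.6014 0.1265 0.026 ]
n 453 614 sag px 0.4535801486735795 -0.043795162797790325
[[0.5373 0.1345 0.0238]
 [0.5346 0.232  0.0236]
 [0.5404 0.0342 0.0252]]
at z=.026: [0.5376 0.1322 0.026 ] [0.5386 0.1368 0.026 ]
n 476 556 sag px -1.9917679783993711 1.6172847746399683
[[0.4611 0.1664 0.0237]
 [0.4629 0.2632 0.0239]
 [0.4596 0.0661 0.0247]]
at z=.026: [0.4615 0.1635 0.026 ] [0.4626 0.1691 0.026 ]
slab corners [array([0.6681, 0.3025, 0.0033]), array([ 0.6745,  0.0033, -0.0051]), array([ 0.3912, -0.0046,  0.001 ])]
crate [ 0.6332 -0.0652  0.05  ]
crate [ 0.6523 -0.2092  0.05  ]
crate [ 0.3877 -0.2406  0.05  ]
crate [ 0.3732 -0.0916  0.05  ]
base [308.1179 486.9123] [384.9307  49.3094]
tcp [-58.0532 472.155 ]
```

Only the near dowel (x≈0.461, y≈0.166) shows a bow. Its sagitta is about 4 mm towards the robot in both views, so rolling it towards +x should lift it. I'll press-test that one first. The dowels measure z≈0.024 against an expected 0.026, which is within calibration.

```bash
cat > d.py <<'E'
import sys,numpy as np
from scipy.spatial.transform import Rotation as R
from workcell import robot, ticket, snapshot, get_obs
# args: x y z yaw (direction of tool y from world +y... tool x = -(cos,sin)) 
def go(x,y,z,yaw,show=True):
    o=get_obs();Rc=R.from_rotvec(o["orientation"])
    xt=-np.array([np.cos(yaw),np.sin(yaw),0]);zt=np.array([0,0,-1.]);yt=np.cross(zt,xt)
    Rt=R.from_matrix(np.c_[xt,yt,zt])
    print("shift",np.round(Rc.inv().apply(np.array([x,y,z])-o["tcp_pos"]),4),"rot",np.round((Rc.inv()*Rt).as_rotvec(),3),"tcp",np.round(o["tcp_pos"],4),"F",np.round(o["ft_force"],2),"t",o["time_s"],"q6",round(o["qpos"][5],2))
go(*map(float,sys.argv[1:5]))
E
python3 d.py .456 .165 .2 -.0167
```

```text
shift [-0.4016 -0.3529  0.0333] rot [-0.001 -0.    -0.231] tcp [0.1532 0.6056 0.233 ] F [ 0.72 -0.56  0.08] t 0.25 q6 -0.13
```

View nudge_tcp

Call:
nudge_tcp --ticks '[[[-0.13,-0.11,0.01],[0,0,-0.08],0],[[-0.13,-0.11,0.01],[0,0,-0.08],0],[[-0.13,-0.11,0.01],[0,0,-0.08],0],[[-0.13,-0.11,0.01],[0,0,-0.08],0],[[-0.27,-0.24,0.02],[0,0,-0.16],0],[[-0.27,-0.24,0.02],[0,0,-0.16],0],[[-0.27,-0.24,0.02],[0,0,-0.16],0],[[-0.27,-0.24,0.02],[0,0,-0.16],0],[[-0.4,-0.353,0.033],[0,0,-0.231],0],[[-0.4,-0.353,0.033],[0,0,-0.231],0],[[-0.4,-0.353,0.033],[0,0,-0.231],0],[[-0.4,-0.353,0.033],[0,0,-0.231],0],[[-0.4,-0.353,0.033],[0,0,-0.231],0]]' --clamp_n 20

```text
time_s: 1.55
tcp_pos: [0.4558, 0.1629, 0.2003]
orientation: [0.033, 3.141, -0.001]
ft_force: [0.3, -0.4, -0.2]
grip_width: 0.0009
grasp_force: 0.0
```

```bash
python3 d.py .456 .165 .06 -.0167
```

```text
shift [-1.000e-04  2.200e-03  1.403e-01] rot [-0.001  0.    -0.005] tcp [0.4558 0.1629 0.2003] F [ 0.31 -0.45 -0.23] t 1.55 q6 -1.37
```

Call:
nudge_tcp --ticks '[[[0,0.002,0.04],[0,0,0],0],[[0,0.002,0.08],[0,0,0],0],[[0,0.002,0.12],[0,0,0],0],[[0,0.002,0.14],[0,0,0],0],[[0,0.002,0.148],[0,0,0],0],[[0,0.002,0.148],[0,0,0],0],[[0,0.002,0.148],[0,0,0],0],[[0,0.002,0.148],[0,0,0],0]]'

```text
time_s: 2.35
tcp_pos: [0.4559, 0.1681, 0.0543]
orientation: [0.026, 3.138, 0.001]
ft_force: [0.1, -0.6, -0.4]
grip_width: 0.0003
grasp_force: 0.0
```

```bash
python3 - <<'E'
from h import *
for n in("wrist","scene"):
    s=snapshot(n); p=s["pixels"]
    if n=="scene": p=cv2.resize(p[90:270,300:520],None,fx=3,fy=3)
    cv2.imwrite(f"pics/{n}1.png",p[:,:,::-1])
E
python3 d.py .456 .165 .043 -.0167
```

```text
shift [-0.0004 -0.0029  0.011 ] rot [ 0.001  0.003 -0.   ] tcp [0.4557 0.1679 0.054 ] F [-0.36  0.67  0.75] t 2.45 q6 -1.36
```

View pics/wrist1.png

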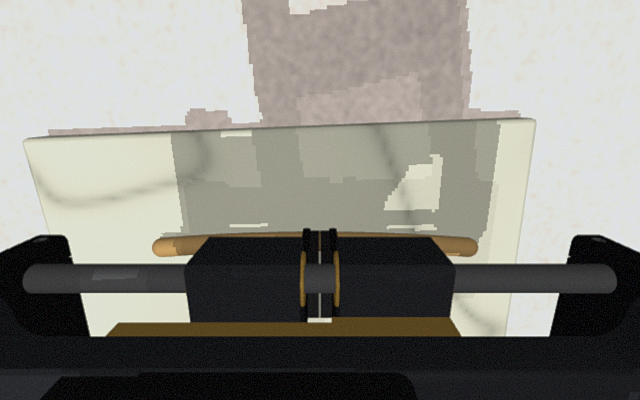

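View pics/scene1.png

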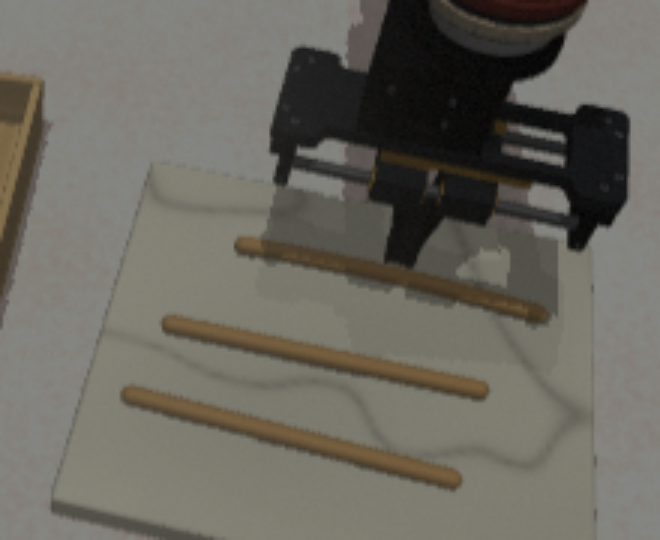

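The wrist view shows the near dowel spanning columns 152–478, with the closed fingers at about 320, so they are centred. Its middle bends towards the robot. In the scene crop the tips, near (400,262), stand just above mid-length. I'll descend slowly.

Call:
nudge_tcp --ticks '[[[0,-0.002,0.003],[0,0,0],0],[[0,-0.002,0.006],[0,0,0],0],[[0,-0.002,0.007],[0,0,0],0],[[0,-0.002,0.0075],[0,0,0],0],[[0,-0.002,0.008],[0,0,0],0],[[0,-0.002,0.0085],[0,0,0],0],[[0,-0.002,0.009],[0,0,0],0],[[0,-0.002,0.009],[0,0,0],0],[[0,-0.002,0.009],[0,0,0],0]]'

```text
time_s: 3.35
tcp_pos: [0.4545, 0.1656, 0.0435]
orientation: [-0.026, -3.141, 0.0]
ft_force: [-0.1, 0.5, 0.3]
grip_width: 0.0005
grasp_force: 0.0
```

Call:
nudge_tcp --ticks '[[[0,0,0.0004],[0,0,0],0],[[0,0,0.0008],[0,0,0],0],[[0,0,0.0008],[0,0,0],0]]'

```text
time_s: 3.65
tcp_pos: [0.4548, 0.1656, 0.0432]
orientation: [0.026, 3.141, 0.0]
ft_force: [-1.2, -0.4, 4.6]
grip_width: 0.0009
grasp_force: 2.2
```

Contact at 4.6 N. I'll roll towards +x in small steps, raising the fingers as it goes.

Call:
nudge_tcp --ticks '[[[-0.001,0,-0.0002],[0,0,0],0],[[-0.002,0,-0.0004],[0,0,0],0],[[-0.002,0,-0.0004],[0,0,0],0]]'

```text
time_s: 3.95
tcp_pos: [0.4569, 0.1656, 0.0437]
orientation: [0.026, 3.141, 0.0]
ft_force: [-1.4, -0.6, 5.5]
grip_width: 0.0008
grasp_force: 3.1
```

Call:
nudge_tcp --ticks '[[[-0.001,0,-0.0003],[0,0,0],0],[[-0.002,0,-0.0006],[0,0,0],0],[[-0.003,0,-0.0008],[0,0,0],0],[[-0.003,0,-0.0008],[0,0,0],0]]'

```text
time_s: 4.35
tcp_pos: [0.46, 0.1655, 0.0446]
orientation: [0.026, 3.141, 0.0]
ft_force: [-2.5, -1.1, 6.2]
grip_width: 0.0004
grasp_force: 3.1
```

Call:
nudge_tcp --ticks '[[[-0.001,0,-0.0002],[0,0,0],0],[[-0.002,0,-0.0005],[0,0,0],0],[[-0.003,0,-0.0007],[0,0,0],0],[[-0.003,0,-0.0007],[0,0,0],0]]'

```text
time_s: 4.75
tcp_pos: [0.4631, 0.1655, 0.0453]
orientation: [0.026, 3.14, 0.0]
ft_force: [-0.8, -0.9, 6.9]
grip_width: 0.0003
grasp_force: 3.1
```

Call:
nudge_tcp --ticks '[[[-0.001,0,-0.0003],[0,0,0],0],[[-0.002,0,-0.0006],[0,0,0],0],[[-0.003,0,-0.0008],[0,0,0],0],[[-0.003,0,-0.0008],[0,0,0],0]]'

```text
time_s: 5.15
tcp_pos: [0.4661, 0.1654, 0.0459]
orientation: [0.026, 3.141, 0.0]
ft_force: [-1.2, -0.1, 5.2]
grip_width: 0.0007
grasp_force: 2.8
```

Call:
nudge_tcp --ticks '[[[-0.001,0,-0.0002],[0,0,0],0],[[-0.002,0,-0.0004],[0,0,0],0],[[-0.003,0,-0.0006],[0,0,0],0],[[-0.003,0,-0.0006],[0,0,0],0]]'

```text
time_s: 5.55
tcp_pos: [0.469, 0.1654, 0.0464]
orientation: [0.026, 3.141, 0.0]
ft_force: [-0.6, -1.0, 5.1]
grip_width: 0.0005
grasp_force: 2.7
```

Call:
nudge_tcp --ticks '[[[-0.001,0,-0.0002],[0,0,0],0],[[-0.002,0,-0.0003],[0,0,0],0],[[-0.003,0,-0.0004],[0,0,0],0],[[-0.003,0,-0.0004],[0,0,0],0]]'

```text
time_s: 5.95
tcp_pos: [0.4719, 0.1653, 0.0467]
orientation: [0.026, 3.141, 0.0]
ft_force: [-0.3, -0.1, 5.3]
grip_width: 0.0005
grasp_force: 2.6
```

Call:
nudge_tcp --ticks '[[[-0.001,0,-0.0001],[0,0,0],0],[[-0.002,0,-0.0002],[0,0,0],0],[[-0.003,0,-0.0002],[0,0,0],0],[[-0.003,0,-0.0002],[0,0,0],0],[[-0.003,0,-0.0002],[0,0,0],0]]'

```text
time_s: 6.45
tcp_pos: [0.4749, 0.1653, 0.0469]
orientation: [0.026, 3.141, 0.0]
ft_force: [-0.1, -0.9, 4.5]
grip_width: 0.0004
grasp_force: 2.5
```

```bash
python3 - <<'E'
from h import *
s=snapshot("scene")["pixels"]
cv2.imwrite("pics/roll.png",cv2.resize(s[90:270,300:520],None,fx=3,fy=3)[:,:,::-1])
E
```

```text
(no output)
```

View pics/roll.png

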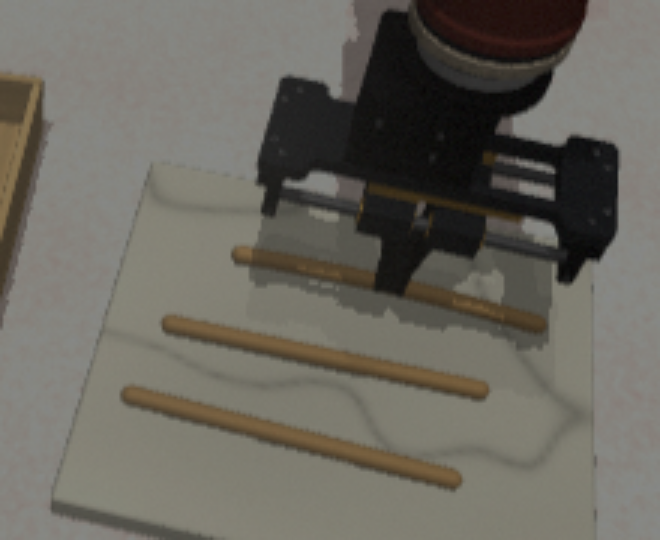

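The dowel lifted 3.7 mm over a 20 mm stroke at about 5 N. The picture shows its ends, near (240,254) and (540,324), shifted forward with the fingers still on the middle. I'll roll it back the same way.

Call:
nudge_tcp --ticks '[[[0.001,0,0],[0,0,0],0],[[0.002,0,0.0001],[0,0,0],0],[[0.003,0,0.0002],[0,0,0],0],[[0.004,0,0.0003],[0,0,0],0],[[0.005,0,0.0005],[0,0,0],0],[[0.006,0,0.0006],[0,0,0],0]]'

```text
time_s: 7.1
tcp_pos: [0.4686, 0.1654, 0.0463]
orientation: [0.026, 3.141, 0.0]
ft_force: [-0.7, -0.4, 5.9]
grip_width: 0.0005
grasp_force: 3.0
```

Call:
nudge_tcp --ticks '[[[0.001,0,0.0002],[0,0,0],0],[[0.002,0,0.0003],[0,0,0],0],[[0.003,0,0.0005],[0,0,0],0],[[0.004,0,0.0008],[0,0,0],0],[[0.005,0,0.001],[0,0,0],0],[[0.006,0,0.0013],[0,0,0],0]]'

```text
time_s: 7.7
tcp_pos: [0.4625, 0.1655, 0.0451]
orientation: [0.026, 3.141, 0.0]
ft_force: [-1.0, -0.4, 8.0]
grip_width: 0.0006
grasp_force: 4.0
```

Call:
nudge_tcp --ticks '[[[0.001,0,0.0002],[0,0,0],0],[[0.002,0,0.0004],[0,0,0],0],[[0.003,0,0.0006],[0,0,0],0],[[0.004,0,0.0009],[0,0,0],0],[[0.004,0,0.0009],[0,0,0],0]]'

```text
time_s: 8.2
tcp_pos: [0.458, 0.1656, 0.0439]
orientation: [-0.026, -3.141, -0.0]
ft_force: [-2.1, -0.3, 6.7]
grip_width: 0.0005
grasp_force: 3.2
```

Call:
nudge_tcp --ticks '[[[0.001,0,0.0001],[0,0,0],0],[[0.002,0,0.0004],[0,0,0],0],[[0.003,0,0.0006],[0,0,0],0],[[0.003,0,0.0006],[0,0,0],0]]'

```text
time_s: 8.6
tcp_pos: [0.4553, 0.1656, 0.0432]
orientation: [-0.026, -3.141, -0.0]
ft_force: [-0.3, 0.8, 4.7]
grip_width: 0.0007
grasp_force: 2.3
```

Call:
nudge_tcp --ticks '[[[0,0,-0.002],[0,0,0],0],[[0,0,-0.01],[0,0,0],0],[[0,0,-0.03],[0,0,0],0.04],[[0,0,-0.06],[0,0,0.12],0.04],[[0,0,-0.06],[0,0,0.24],0.04],[[0,0,-0.06],[0,0,0.36],0.04],[[0,0,-0.06],[0,0,0.48],0.04],[[0,0,-0.06],[0,0,0.6],0.04],[[0,0,-0.06],[0,0,0.72],0.04],[[0,0,-0.06],[0,0,0.84],0.04],[[0,0,-0.06],[0,0,0.96],0.04],[[0,0,-0.06],[0,0,1.08],0.04],[[0,0,-0.06],[0,0,1.2],0.04],[[0,0,-0.06],[0,0,1.32],0.04],[[0,0,-0.06],[0,0,1.44],0.04],[[0,0,-0.06],[0,0,1.56],0.04],[[0,0,-0.06],[0,0,1.57],0.04]]'

```text
time_s: 10.3
tcp_pos: [0.4553, 0.1655, 0.1033]
orientation: [-2.241, -2.202, 0.0]
ft_force: [0.5, -0.1, -0.2]
grip_width: 0.04
grasp_force: 0.0
```

```bash
python3 - <<'E'
from h import *
np.set_printoptions(precision=4,suppress=True)
o=get_obs();print(o["qpos"],o["tcp_pos"])
T=snapshot("top");S=snapshot("scene");W=snapshot("wrist")
cv2.imwrite("pics/top2.png",cv2.resize(T["pixels"][170:330,170:440],None,fx=2.9,fy=2.9)[:,:,::-1]);cv2.imwrite("pics/wrist2.png",W["pixels"][:,:,::-1])
for s,r in((T,(178,180,313,305)),(S,(325,150,497,290))):
    for p in blobs(s,r,60): 
        a=line(p); print(len(p),a[0],a[1],a[2],a[3],ray(s,a[0],.026)[:2])
E
```

```text
[ 0.1857  0.022   2.0034 -0.      1.1165  0.2032] [0.4553 0.1655 0.1033]
466 [255.9013 210.5858] [210.965  208.9771] [301.0286 212.2014] -0.08613646975331556 [0.6   0.122]
285 [267.6035 239.0211] [238.0019 239.0739] [296.0017 238.9704] 0.07142437906907668 [0.5389 0.0955]
942 [198.0902 288.8036] [176.7718 302.0188] [223.986 272.751] -2.309656247655642 [0.4297 0.243 ]
212 [260.184  274.9245] [237.9674 275.3692] [281.0102 274.5077] -0.15698342829509807 [0.4614 0.11  ]
557 [431.2926 182.2406] [379.019  169.9194] [481.4562 194.0644] 1.689201122335043 [0.4635 0.1696]
616 [408.5812 208.5731] [353.8196 196.8421] [461.9966 220.0157] -0.011699642795715202 [0.5386 0.1366]
683 [397.6867 235.3148] [340.8957 220.3971] [453.0383 249.8544] 0.031871673494918346 [0.6014 0.1266]
```

It rolled back to its original place; the scene centroid has shifted only +0.9 mm. I'll grasp it now.

Call:
nudge_tcp --ticks '[[[0,0.006,0.02],[0,0,0],0.04],[[0,0.006,0.04],[0,0,0],0.04],[[0,0.006,0.055],[0,0,0],0.04],[[0,0.006,0.062],[0,0,0],0.04],[[0,0.006,0.065],[0,0,0],0.04],[[0,0.006,0.068],[0,0,0],0.04],[[0,0.006,0.069],[0,0,0],0.04],[[0,0.006,0.069],[0,0,0],0.04]]'

```text
time_s: 11.25
tcp_pos: [0.4619, 0.1655, 0.0347]
orientation: [2.239, 2.204, 0.001]
ft_force: [0.6, 0.1, 0.5]
grip_width: 0.0397
grasp_force: 0.0
```

Call:
nudge_tcp --ticks '[[[0,0,0],[0,0,0],0.03],[[0,0,0],[0,0,0],0.02],[[0,0,0],[0,0,0],0.016],[[0,0,0],[0,0,0],0.012],[[0,0,0],[0,0,0],0.008],[[0,0,0],[0,0,0],0.008],[[0,0,0],[0,0,0],0.008],[[0,0,0],[0,0,0],0.008]]' --clamp_n 12

```text
time_s: 12.05
tcp_pos: [0.4615, 0.1655, 0.0343]
orientation: [2.239, 2.204, 0.0]
ft_force: [-1.0, 0.7, 0.7]
grip_width: 0.0116
grasp_force: 12.0
```

Call:
nudge_tcp --ticks '[[[0,0,-0.01],[0,0,0],0.008],[[0,0,-0.03],[0,0,0],0.008],[[0,0,-0.06],[0,0,0],0.008],[[0,0,-0.09],[0,0,0],0.008],[[0,0,-0.1],[0,0,0],0.008],[[0,0,-0.1],[0,0,0],0.008],[[0,0,-0.1],[0,0,0],0.008]]'

```text
time_s: 12.75
tcp_pos: [0.4609, 0.1654, 0.1334]
orientation: [-2.239, -2.203, 0.001]
ft_force: [-1.2, -0.6, -1.0]
grip_width: 0.0113
grasp_force: 12.0
```

```bash
python3 d.py .512 -.152 .134 3.2516
```

```text
shift [-0.3165  0.0562 -0.0006] rot [-1.000e-03  1.000e-03  1.445e+00] tcp [0.4609 0.1654 0.1334] F [-1.18 -0.62 -1.03] t 12.75 q6 0.2
```

Call:
nudge_tcp --ticks '[[[-0.02,0.004,0],[0,0,0.1],0.008],[[-0.04,0.008,0],[0,0,0.2],0.008],[[-0.06,0.012,0],[0,0,0.3],0.008],[[-0.08,0.016,0],[0,0,0.4],0.008],[[-0.1,0.02,0],[0,0,0.5],0.008],[[-0.12,0.024,0],[0,0,0.6],0.008],[[-0.14,0.028,0],[0,0,0.7],0.008],[[-0.16,0.03,0],[0,0,0.8],0.008],[[-0.18,0.034,0],[0,0,0.9],0.008],[[-0.2,0.038,0],[0,0,1],0.008],[[-0.22,0.042,0],[0,0,1.1],0.008],[[-0.24,0.046,0],[0,0,1.2],0.008],[[-0.26,0.05,0],[0,0,1.3],0.008],[[-0.28,0.053,0],[0,0,1.4],0.008],[[-0.3,0.055,0],[0,0,1.445],0.008],[[-0.31,0.056,0],[0,0,1.445],0.008],[[-0.3165,0.056,0],[0,0,1.445],0.008],[[-0.3165,0.056,0],[0,0,1.445],0.008],[[-0.3165,0.056,0],[0,0,1.445],0.008]]'

```text
time_s: 14.65
tcp_pos: [0.5121, -0.1512, 0.1338]
orientation: [-3.136, -0.174, 0.001]
ft_force: [-0.3, -0.1, -0.5]
grip_width: 0.0116
grasp_force: 12.0
```

```bash
python3 d.py .512 -.152 .05 3.2516; python3 - <<'E'
from h import *
T=snapshot("top");S=snapshot("scene")
a=cv2.resize(T["pixels"][170:340,170:440],(540,340))[...,::-1]; b=S["pixels"][80:300,150:520][...,::-1]
c=np.zeros((580,560,3),np.uint8);c[:340,:540]=a;c[345:565,:370]=b;cv2.imwrite("pics/over.png",c)
E
```

```text
shift [-0.0001  0.0008  0.0838] rot [-0.001  0.001  0.001] tcp [ 0.5121 -0.1512  0.1338] F [-0.31 -0.13 -0.47] t 14.65 q6 1.03
```

View pics/over.png

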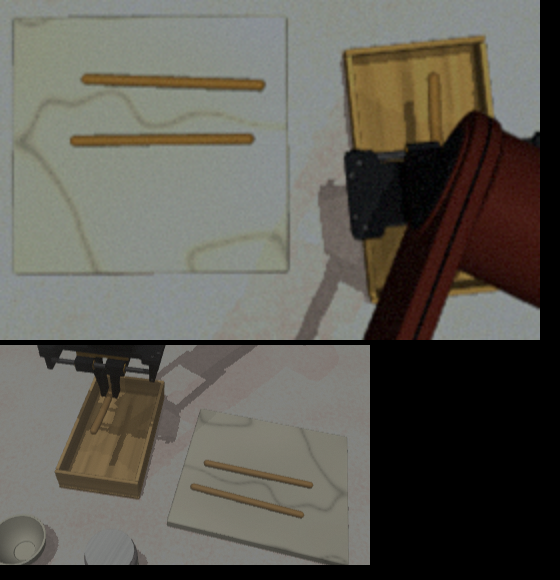

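The dowel hangs over the crate at top-crop column 433, within and nearly parallel to the side walls (columns 345–490). The two true dowels are undisturbed on the slab. I'll lower it.

Call:
nudge_tcp --ticks '[[[0,0,0.02],[0,0,0],0.008],[[0,0,0.05],[0,0,0],0.008],[[0,0,0.075],[0,0,0],0.008],[[0,0,0.09],[0,0,0],0.008],[[0,0,0.1],[0,0,0],0.008],[[0,0,0.104],[0,0,0],0.008],[[0,0,0.106],[0,0,0],0.008],[[0,0,0.107],[0,0,0],0.008],[[0,0,0.108],[0,0,0],0.008],[[0,0,0.109],[0,0,0],0.008],[[0,0,0.11],[0,0,0],0.008],[[0,0,0.11],[0,0,0],0.008]]'

```text
time_s: 15.95
tcp_pos: [0.5124, -0.1519, 0.0243]
orientation: [3.137, 0.172, 0.0]
ft_force: [-0.1, 0.2, -0.1]
grip_width: 0.0115
grasp_force: 12.0
```

Call:
nudge_tcp --ticks '[[[0,0,0.0005],[0,0,0],0.008],[[0,0,0.001],[0,0,0],0.008],[[0,0,0.0015],[0,0,0],0.008],[[0,0,0.002],[0,0,0],0.008],[[0,0,0.002],[0,0,0],0.008],[[0,0,0.002],[0,0,0],0.014],[[0,0,0.002],[0,0,0],0.018],[[0,0,0.002],[0,0,0],0.024],[[0,0,0.002],[0,0,0],0.03],[[0,0,0.002],[0,0,0],0.03],[[0,0,0.002],[0,0,0],0.03]]'

```text
time_s: 17.05
tcp_pos: [0.5124, -0.1519, 0.0223]
orientation: [3.137, 0.172, 0.0]
ft_force: [-0.2, 0.1, 0.3]
grip_width: 0.0293
grasp_force: 0.0
```

Call:
nudge_tcp --ticks '[[[0,0,-0.01],[0,0,0],0.03],[[0,0,-0.03],[0,0,0],0.03],[[0,0,-0.06],[0,0,0],0.03],[[0,0,-0.1],[0,0,0],0.03],[[0,0,-0.15],[0,0,0],0.03],[[0,0,-0.2],[0,0,0],0.03],[[0,0,-0.2],[0,0,0],0.03],[[0,0,-0.2],[0,0,0],0.03]]'

```text
time_s: 17.85
tcp_pos: [0.5134, -0.1524, 0.2248]
orientation: [3.135, 0.172, 0.007]
ft_force: [0.4, 0.6, -0.2]
grip_width: 0.0298
grasp_force: 0.0
```

```bash
python3 - <<'E'
from h import *
T=snapshot("top");S=snapshot("scene")
a=cv2.resize(T["pixels"][80:340,170:440],(540,520))[...,::-1]; b=S["pixels"][80:400,120:520][...,::-1]
cv2.imwrite("pics/end.png",np.hstack([a[::1,:][:520,:],np.zeros((520,0,3),np.uint8)]));cv2.imwrite("pics/endS.png",S["pixels"][...,::-1])
E
```

```text
(no output)
```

View pics/endS.png

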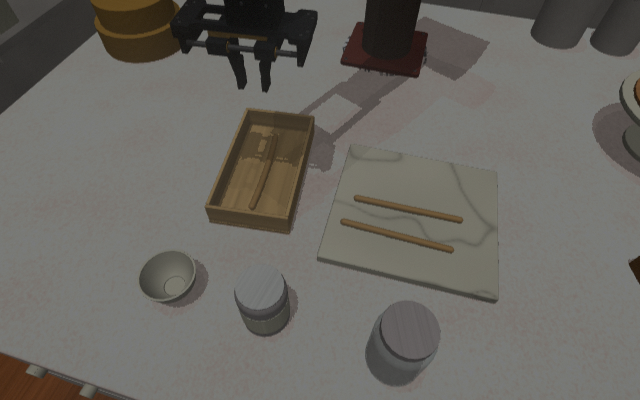

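The warped dowel lies in the crate, from about (272,135) to (252,207). The two true dowels are on the slab and the jar, tin and ramekin haven't moved. The arm is clear of everything.

Call:
nudge_tcp --ticks '[[[0,0,0],[0,0,0],0.03],[[0,0,0],[0,0,0],0.03],[[0,0,0],[0,0,0],0.03],[[0,0,0],[0,0,0],0.03],[[0,0,0],[0,0,0],0.03]]'

```text
time_s: 18.45
tcp_pos: [0.5123, -0.1518, 0.2219]
orientation: [-3.137, -0.172, 0.001]
ft_force: [-0.2, -0.3, 0.8]
grip_width: 0.03
grasp_force: 0.0
```

```bash
python3 -c "
from workcell import robot, ticket, snapshot, get_obs
print(ticket.job_done())"
```

```text
the job is handed in; nothing more can be done
None
```

The warped dowel (the one nearest the robot) rose 3.7 mm when rolled, with forces reading 8 N at most, and is now in the crate; the two true ones were never rolled, because the images already showed which was bowed, and lie untouched on the slab; the job was handed in at about 18 s, with no verdict returned.

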